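# Sweep the highlighter off the announcement set and shut its lid

## Task

Clear and close the open announcement set, with the fingertips alone and without gripping or lifting anything: first push the highlighter that lies on its panel towards you, over the set's front edge, so that it drops onto the desk, then push the upright lid over and gently press it fully shut without slamming it. Leave the other things on the desk where they are.

Things in the scene. Friction and masses are not known exactly. Their poses are not given: they have to be found in the camera images.
- announcer: flat grey announcement set with screen and keys on top, fixed on the worktop. Origin under its middle at worktop height; own z up, own -x its front (robot side), own +y its left. Case: own x -0.101..0.104, y -0.106..0.088. The smooth panel is at height 0.046 m + 0.036 x (43 mm at the front, 50 mm at the back; front edge rounded). Keys and a knob, up to 3 mm proud, only at own y 0.054..0.076
- announcer_lid (a joint): lid angle, rad: 0 = shut, flat over the panel; 1.57 = upright; 1.83 = leaning fully back to the right. Grey plate 200 mm (along the set's x) by 172 mm, 6 mm thick, hinged at the set's right (-y). Stiff hinge: it stays where left; 1 to 3 N at the free edge shuts it, pushed all the way, onto soft buffers. Shut, it spans heights 56 to 62 mm: it cannot shut over the highlighter
- lid_hinge (a point): the middle of the lid's hinge line, on the set at own x 0.001, y -0.098, z 0.056; the line runs along the set's own x
- lid_edge (a point): the middle of the lid's free long edge, 179 mm from the hinge line, on the lid's outer face (the upper face when shut, the right-hand, -y, face when open)
- highlighter: yellow highlighter with black cap, a flat bar 18 mm (own x) by 112 mm (own y, its length) by 12 mm high, 14 g, loose; it lies on the set's panel with its length across the set (within about 0.3 rad of the set's own y). Origin at the centre of its underside
- handset: black telephone handset of the set, 230 by 53 by 51 mm, loose, lying on the worktop at the left of the set; leave alone. Origin under its middle
- tin: brown and cream empty drink tin, 53 mm across and 104 mm high, standing loose on the worktop right of the set's front; leave alone. Origin at the centre of its base
- memo: yellow block of sticky notes, 70 by 70 by 11 mm, loose on the worktop at the front right; leave alone. Origin at the centre of its base
- calc: grey desk calculator, 112 by 68 by 12 mm, loose on the worktop at the front left; leave alone. Origin at the centre of its base
- staples: small blue and white box of staples, 32 by 68 by 28 mm, loose on the worktop at the back, right of the set; leave alone. Origin at the centre of its base

How it is judged:
By the outcome, as a careful person would: the job done as asked, in the order asked, and still so for the second after the job is handed in, with the robot touching nothing.
It also fails if it takes over 54 s, if anything falls off the work surface, if the arm or the gripper's body presses on something with over 40 N, if the wrist force passes 120 N, or if a joint passes its speed limit or range.

## Robot

A 7-joint arm with a two-finger parallel gripper is mounted at the origin on a cart in front of the work surface, level with it; the furniture and walls round the work are solid. World frame = base frame: x ahead of the robot, y to its left, z up, the work surface at z = 0. Lengths are in m, angles in rad, forces in N, time in s.
With the tool pointing down it reaches from about 0.425 to 0.825 m from the base axis. Payload 3.6 kg.
Tool frame: the origin (TCP) lies midway between the tips of the shut fingers; the grasp point (between the pads) lies 19 mm behind it (r.hold_point_z is the distance from the TCP to the grasp point, in m); z points along the fingers, y is the line along which they close (so a half turn about z gives the same grasp; the last joint's range is limited). The gripper opens to 93 mm and grips with 3 to 60 N. Pads are 15 mm wide; open, the fingers measure 128 mm over their backs; the gripper's body (75 mm by 188 mm) begins 65 mm behind the grasp point.
Start: joints at [1.216, 0.615, -0.013, 1.423, 0.008, 1.103, -0.04], TCP at [0.21, -0.615, 0.219] pointing down, gripper open.
Joint ranges: [-3.12, 3.12], [-0.3, 2.06], [-1.34, 1.32], [0.26, 2.42], [-1.36, 4.5], [0.01, 1.98], [-2.84, 2.84]. Speed limits (rad/s): [2.79, 2.79, 3.14, 3.14, 3.14, 3.14, 3.14].

## Interface

Orientations are given as a rotation vector (axis times angle).
In Python, from plant import r gives the robot as it stands.
- The arm moves only by the shell command python3 -m crank 'ROWS' [FORCE]. ROWS is JSON, a list that holds one entry, the list of rows, each a list of 5 numbers: the shift along the tool's x, y, z each as a share of 2 cm, from -1 to 1, then the turn about the tool's z as a share of 5 degrees, from -1 to 1, then the finger opening in mm, from 0 to 93. A call has 1 to 8 rows; each row shifts and turns the commanded pose from where the row before left it, along the tool's axes as they then stand; what a row does not reach is not made up. A row lasts 1/12 s, in which the tool goes at most 41.7 mm and 7.16 degrees, less where a joint would pass 70% of its speed; a pose out of reach is approached as far as the arm can. A call with a number of a shift or a turn outside -1 to 1 is refused whole. A call with a gripper value outside its range is refused whole. The fingers move at their own pace and stop on an object; FORCE is the grip in N (left out, the last holds). Time passes only in rows, so rows that do not move let the fingers close. It gives the time, the measured TCP pose, the force, the opening and the grip force at its end, in the units of the state.
- r.get_obs(): the state, without advancing time (a new reading comes with each control period).
- r.get_image(name): name is "scene" or "top"; returns (picture, depth): 480x640x3 uint8, red, green, blue; 480x640 float32, m along the optical axis (not along the pixel's ray), 0 where there is no reading.
- r.camera_params(name): a dict with "intrinsics" (3x3 intrinsics, pixels), "world_from_camera" (4x4, takes a point from camera to world coordinates). Camera axes: x right, y down, z forward; pixel columns grow to the right and rows downward; lengths in m; the calibration is good to about 2 mm. A picture is of the moment at which its call begins. camera_params takes no time and is no camera call.
- r.finish_job(): hands the job in; it is judged then, once.
The state is a dict: "t": time; "joint_positions": joint angles; "joint_velocities": joint speeds; "tau": joint torques, N m; "tool_pos": TCP position; "ee_rot": TCP orientation; "wrist_force": force on the tool from outside, world axes, zero at the start; "torque": the same for the moment, N m; "grip_width": finger opening in m; "finger_force": force on a finger pad.
Only numpy, scipy, OpenCV 4.12 (cv2) and the standard library are available. Lean on these libraries where they do the work, as an engineer would, in place of code of your own. Each camera call takes 0.05 s, during which the arm holds its last target. There are 200 camera calls.

## Working session

There is one attempt and no reset: what is moved stays moved. The work goes in short steps, Python scripts to look and compute and a shell command to move; the robot and the scene stay as the last step left them, time stands still between calls to the robot, and variables do not carry over. Pictures are saved under pics/ and viewed, at most 10 in all, crops included, and the job is handed in when it is done.

```bash
ls; mkdir -p pics; cat > h.py <<'E'
from plant import r
import numpy as np, cv2
def grab(n):
    im,d=r.get_image(n); p=r.camera_params(n); K=np.array(p["intrinsics"]);T=np.array(p["world_from_camera"])
    return im,d,K,T
def cloud(d,K,T):
    v,u=np.indices(d.shape); P=np.stack([(u-K[0,2])/K[0,0]*d,(v-K[1,2])/K[1,1]*d,d],-1)
    return P@T[:3,:3].T+T[:3,3]
def ray(u,v,z,K,T):
    dd=T[:3,:3]@np.array([(u-K[0,2])/K[0,0],(v-K[1,2])/K[1,1],1]); c=T[:3,3]
    return c+dd*(z-c[2])/dd[2]
E
python3 - <<'E'
from h import *
for n in("top","scene"):
    im,d,K,T=grab(n); cv2.imwrite(f"pics/{n}0.png",im[...,::-1]); np.savez(f"{n}0.npz",im=im,d=d,K=K,T=T)
    print(n,K.tolist(),T.round(3).tolist())
o=r.get_obs(); print({k:np.round(v,3).tolist() for k,v in o.items()})
E
```

```text
pics
top [[562.5684612088597, 0.0, 310.47223564023614], [0.0, 562.5684612088597, 234.96702825250284], [0.0, 0.0, 1.0]] [[-0.024, -0.984, 0.177, 0.308], [-1.0, 0.026, 0.004, 0.045], [-0.009, -0.176, -0.984, 1.324], [0.0, 0.0, 0.0, 1.0]]
scene [[493.53626230516267, 0.0, 324.4877314947003], [0.0, 493.53626230516267, 234.45343376211832], [0.0, 0.0, 1.0]] [[-0.86, -0.315, 0.401, 0.068], [-0.509, 0.505, -0.697, 0.844], [0.017, -0.804, -0.595, 0.765], [0.0, 0.0, 0.0, 1.0]]
{'t': 0.1, 'joint_positions': [1.215, 0.616, -0.013, 1.425, 0.008, 1.103, -0.04], 'joint_velocities': [0.001, -0.0, 0.0, -0.004, -0.0, 0.001, -0.001], 'tau': [0.001, -46.004, 0.21, -16.625, -0.061, 0.017, 0.0], 'tool_pos': [0.21, -0.615, 0.218], 'ee_rot': [-3.097, -0.514, 0.001], 'wrist_force': [-0.008, -0.006, 0.638], 'torque': [0.024, -0.015, 0.014], 'finger_force': 0.0, 'grip_width': 0.093}
```

View pics/top0.png

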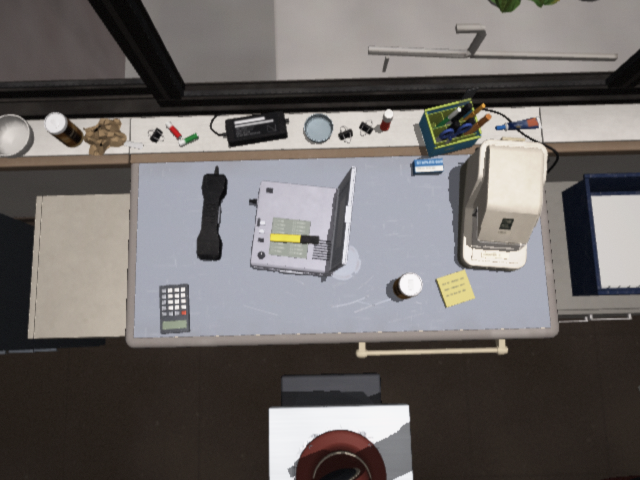

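View pics/scene0.png

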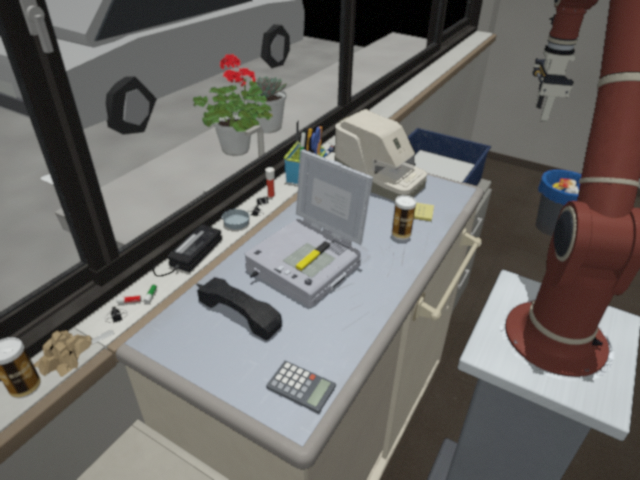

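Top view: the set is at about (290,228), with its front edge running (251,268)–(325,275). The highlighter lies at (270–320,239) and the upright lid at (345,220). The tin is at (408,285), memo (455,288), handset (210,215) and calculator (174,308). Next I'll measure them.

```bash
python3 - <<'E'
from h import *
f=np.load("top0.npz"); im,d,K,T=[f[k] for k in("im","d","K","T")]
P=cloud(d,K,T); g=P[160:290,240:365].reshape(-1,3); c=im[160:290,240:365].reshape(-1,3)
pan=g[(g[:,2]>.036)&(g[:,2]<.06)]; lid=g[(g[:,2]>.08)&(g[:,2]<.26)]
print("n",len(pan),len(lid)); 
rect=cv2.minAreaRect(pan[:,:2].astype(np.float32)); print("panel rect",rect, pan.min(0),pan.max(0))
print(cv2.boxPoints(rect))
m=cv2.minAreaRect(lid[:,:2].astype(np.float32)); print("lid",m,lid.min(0),lid.max(0))
cc=lid.mean(0);u,s,vt=np.linalg.svd(lid-cc,full_matrices=False);print("lid plane n",vt[2],cc,s/np.sqrt(len(lid)))
top=lid[lid[:,2]>lid[:,2].max()-.012]; print("lid top edge",top.min(0),top.max(0))
hsv=cv2.cvtColor(im,cv2.COLOR_RGB2HSV); 
y=cv2.inRange(hsv,(22,150,120),(38,255,255)); y[:, :255]=0;y[:,330:]=0;y[:225]=0;y[260:]=0
b=(im.max(2)<60).astype(np.uint8)*255; b[:,:290]=0;b[:,324:]=0;b[:228]=0;b[250:]=0
for n,mk in(("yel",y),("blk",b),("both",y|b)):
    vv,uu=np.nonzero(mk); p=np.array([ray(a,e,.058,K,T) for a,e in zip(uu,vv)])
    rr=cv2.minAreaRect(p[:,:2].astype(np.float32)); print(n,len(uu),uu.min(),uu.max(),vv.min(),vv.max(),rr, P[mk>0][:,2].mean())
    print(cv2.boxPoints(rr).round(4).tolist())
# others
for n,(u0,u1,v0,v1) in dict(tin=(385,430,262,305),memo=(433,480,265,312),hand=(190,232,160,268),calc=(155,195,278,338),stap=(405,450,150,180)).items():
    q=P[v0:v1,u0:u1].reshape(-1,3); q=q[(q[:,2]>.006)&(q[:,0]<.9)]; print(n,q.min(0).round(3),q.max(0).round(3))
E
```

```text
n 6578 1401
panel rect ((0.5602841377258301, 0.08572959899902344), (0.19066666066646576, 0.20209427177906036), 82.61201477050781) [ 0.44954    -0.01365017  0.0361322 ] [0.6708949  0.19146459 0.0599657 ]
[[ 0.4478172   0.00418112]
 [ 0.6482337  -0.0218057 ]
 [ 0.67275107  0.16727808]
 [ 0.47233456  0.1932649 ]]
lid ((0.5459045171737671, -0.01753873936831951), (0.028681542724370956, 0.19977019727230072), 82.18607330322266) [ 0.44555452 -0.04522198  0.08029528] [0.64622841 0.00971652 0.24334276]
lid plane n [0.13352481 0.98137255 0.13812691] [ 0.54393089 -0.01851179  0.18156504] [0.05945036 0.05085637 0.00216563]
lid top edge [ 0.44683942 -0.04290204  0.23135409] [ 0.64285773 -0.00998812  0.24334276]
yel 191 271 300 234 242 ((0.5301958322525024, 0.10842419415712357), (0.06684041768312454, 0.015173847787082195), 85.28733825683594) 0.05748123882873726
[[0.5199000239372253, 0.07569999992847443], [0.5350000262260437, 0.07450000196695328], [0.5404999852180481, 0.14110000431537628], [0.5253999829292297, 0.14239999651908875]]
blk 112 301 317 236 243 ((0.5255780816078186, 0.05429401993751526), (0.03733045980334282, 0.01509782299399376), 84.06539154052734) 0.05746244860159002
[[0.5160999894142151, 0.0364999994635582], [0.5311999917030334, 0.0348999984562397], [0.5350000262260437, 0.07209999859333038], [0.5199999809265137, 0.07360000163316727]]
both 303 271 317 234 243 ((0.5285184979438782, 0.08878646790981293), (0.10632947832345963, 0.015341539867222309), 85.00810241699219) 0.05747429326622738
[[0.5163000226020813, 0.0364999994635582], [0.531499981880188, 0.03519999980926514], [0.5407999753952026, 0.14110000431537628], [0.5254999995231628, 0.14239999651908875]]
tin [ 0.308 -0.226  0.006] [0.475 0.045 1.324]
memo [ 0.308 -0.341  0.006] [0.465 0.045 1.324]
hand [0.308 0.045 0.006] [0.737 0.34  1.324]
calc [0.308 0.045 0.006] [0.448 0.415 1.324]
stap [ 0.308 -0.291  0.006] [0.748 0.045 1.324]
```

```bash
cat >> h.py <<'E'
O=np.array([.560,.093]); EX=np.array([.9917,-.1287]); EY=np.array([.1287,.9917])
def own(p): p=np.asarray(p)[...,:2]-O; return np.stack([p@EX,p@EY],-1)
def world(x,y): return O+x*EX+y*EY
def st():
    from scipy.spatial.transform import Rotation as R
    o=r.get_obs(); M=R.from_rotvec(o["ee_rot"]).as_matrix()
    print("t %.2f"%o["t"],"pos",np.round(o["tool_pos"],4),"own",own(o["tool_pos"]).round(4),"xdir",np.degrees(np.arctan2(M[1,0],M[0,0])).round(2),"tilt",M[:,2].round(3),"F",np.round(o["wrist_force"],1),"q",np.round(o["joint_positions"],2)); return o,M
def to(x,y,z):
    o,M=st(); w=np.r_[world(x,y),z]; print("shares",((w-o["tool_pos"])@M/.02).round(2))
E
python3 - <<'E'
from h import *
f=np.load("top0.npz"); im,d,K,T=[f[k] for k in("im","d","K","T")]
P=cloud(d,K,T); m=P[130:275,455:552][d[130:275,455:552]>0]; m=m[m[:,2]>.02]; print("machine",m.min(0),m.max(0))
q=P[262:310,380:435][d[262:310,380:435]>0];q=q[q[:,2]>.02];print("tin",q.min(0),q.max(0))
q=P[275:345,250:330][d[275:345,250:330]>0];q=q[q[:,2]>-.01];print("desk front",q.min(0))
E
python3 -m crank '[[[0,0,-1,1,45],[0,0,-1,1,45],[0,0,-1,1,45],[0,0,-1,1,45],[0,0,-0.5,1,45],[0,0,0,0.25,45]]]'
```

```text
machine [ 0.44168595 -0.45945321  0.02000191] [ 0.77810329 -0.27811435  0.19702779]
tin [ 0.38887445 -0.18878282  0.02012455] [ 0.44038659 -0.13630763  0.11259429]
desk front [ 0.29221111  0.00985469 -0.00999088]
t: 0.6
tool_pos: [0.2103, -0.6162, 0.3112]
ee_rot: [3.13, -0.206, 0.003]
wrist_force: [0.2, -0.9, -0.5]
grip_width: 0.0577
finger_force: 0.0
```

```bash
R='[[[0.35,-1,0,0,45],[0.35,-1,0,0,45],[0.35,-1,0,0,45],[0.35,-1,0,0,45],[0.35,-1,0,0,45],[0.35,-1,0,0,45],[0.35,-1,0,0,45],[0.35,-1,0,0,45]]]'; python3 -m crank '[[[0.35,-1,0,0,45],[0.35,-1,0,0,45],[0.35,-1,0,0,45],[0.35,-1,0,0,45],[0.35,-1,0,0,45],[0.35,-1,0,0,45],[0.35,-1,0,0,45],[0.35,-1,0,0,45]]]'
python3 -m crank '[[[0.35,-1,0,0,45],[0.35,-1,0,0,45],[0.35,-1,0,0,45],[0.35,-1,0,0,45],[0.35,-1,0,0,45],[0.35,-1,0,0,45],[0.35,-1,0,0,45],[0.35,-1,0,0,45]]]'
python3 -c "
from h import *
to(.006,.008,.30)"
```

```text
t: 1.27
tool_pos: [0.286, -0.462, 0.3071]
ee_rot: [-3.133, 0.2, 0.003]
wrist_force: [0.7, 0.0, -0.1]
grip_width: 0.0451
finger_force: 0.0
t: 1.93
tool_pos: [0.3619, -0.3107, 0.3074]
ee_rot: [-3.134, 0.2, 0.003]
wrist_force: [-0.1, 0.4, 0.3]
grip_width: 0.0451
finger_force: 0.0
t 1.93 pos [ 0.3619 -0.3107  0.3074] own [-0.1445 -0.4259] xdir -7.31 tilt [-0.002  0.002 -1.   ] F [-0.1  0.4  0.3] q [ 0.65  0.26  0.02  1.76 -0.01  1.13 -1.03]
shares [  7.56 -21.68   0.38]
```

```bash
python3 -m crank '[[[0.35,-1,0,0,45],[0.35,-1,0,0,45],[0.35,-1,0,0,45],[0.35,-1,0,0,45],[0.35,-1,0,0,45],[0.35,-1,0,0,45],[0.35,-1,0,0,45],[0.35,-1,0,0,45]]]'
python3 -m crank '[[[0.35,-1,0,0,45],[0.35,-1,0,0,45],[0.35,-1,0,0,45],[0.35,-1,0,0,45],[0.35,-1,0,0,45],[0.35,-1,0,0,45],[0.35,-1,0,0,45],[0.35,-1,0,0,45]]]'
python3 -m crank '[[[0.4,-1,0,0,45],[0.4,-1,0,0,45],[0.4,-1,0,0,45],[0.4,-1,0,0,45],[0.4,-0.7,0,0,45],[0,0,0,0,45],[0,0,0,0,45]]]'
python3 -c "
from h import *
to(.006,.008,.054)
im,d,K,T=grab('top'); cv2.imwrite('pics/top1.png',cv2.resize(im[150:310,200:400],(800,640))[:600,:,::-1])"
```

```text
t: 2.6
tool_pos: [0.4379, -0.1596, 0.3074]
ee_rot: [-3.135, 0.2, 0.004]
wrist_force: [0.2, 0.8, -0.1]
grip_width: 0.045
finger_force: 0.0
t: 3.27
tool_pos: [0.514, -0.0084, 0.3073]
ee_rot: [3.135, -0.2, -0.004]
wrist_force: [0.4, -0.6, -0.6]
grip_width: 0.0449
finger_force: 0.0
t: 3.85
tool_pos: [0.5656, 0.0789, 0.3071]
ee_rot: [3.134, -0.199, -0.005]
wrist_force: [-0.6, -0.7, -0.8]
grip_width: 0.045
finger_force: 0.0
t 3.85 pos [0.5656 0.0789 0.3071] own [ 0.0073 -0.0133] xdir -7.27 tilt [-0.003 -0.001 -1.   ] F [-0.6 -0.7 -0.8] q [-0.07  0.42 -0.17  1.51  0.07  1.22 -1.95]
shares [-0.03 -1.08 12.66]
```

View pics/top1.png

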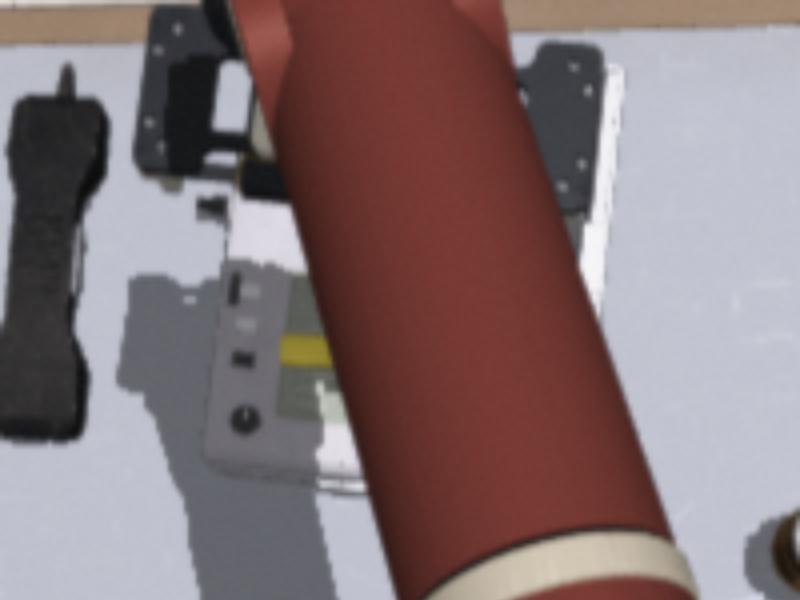

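The arm clears the lid (right edge at about (610,150) in the crop) and the highlighter is in place. Shifting left, then descending behind it.

```bash
python3 -m crank '[[[0,-1,0,0,45],[0,-0.1,0.9,0,45],[0,0,1,0,45],[0,0,1,0,45],[0,0,1,0,45],[0,0,1,0,45],[0,0,1,0,45],[0,0,1,0,45]]]'
python3 -m crank '[[[0,0,1,0,45],[0,0,1,0,45],[0,0,1,0,45],[0,0,1,0,45],[0,0,0.5,0,45],[0,0,0,0,45],[0,0,0,0,45]]]'
python3 -c "
from h import *
to(.006,.008,.052)
im,d,K,T=grab('scene'); cv2.imwrite('pics/s1.png',cv2.resize(im[130:330,220:420],(600,600))[:,:,::-1])"
```

```text
t: 4.57
tool_pos: [0.5685, 0.0982, 0.1698]
ee_rot: [3.133, -0.206, -0.0]
wrist_force: [-0.5, 0.5, 0.6]
grip_width: 0.0449
finger_force: 0.0
t: 5.15
tool_pos: [0.5691, 0.0995, 0.0808]
ee_rot: [3.134, -0.204, -0.001]
wrist_force: [0.2, 0.9, 1.0]
grip_width: 0.0449
finger_force: 0.0
t 5.15 pos [0.5691 0.0995 0.0808] own [0.0081 0.0076] xdir -7.46 tilt [-0.    -0.001 -1.   ] F [0.2 0.9 1. ] q [-0.12  0.67 -0.14  1.78  0.14  0.7  -2.04]
shares [-0.11 -0.02  1.44]
```

View pics/s1.png

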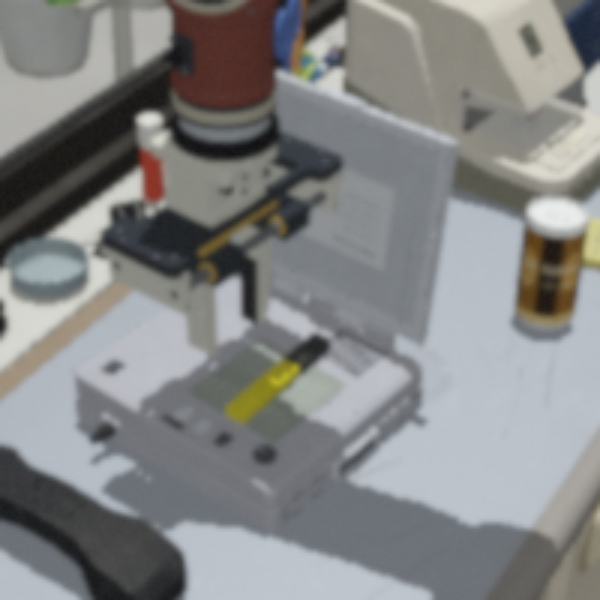

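View: both fingers are behind the highlighter, which spans (230,415)–(325,345) in the crop, and the body is clear of the lid. Lowering and pushing.

```bash
python3 -m crank '[[[0,0,0.7,0,45],[0,0,0.6,0,45],[0,0,0.15,0,45],[0,0,0,0,45],[0,0,0,0,45]]]'
python3 -m crank '[[[-0.3,0,0.01,0,45],[-0.3,0,0.01,0,45],[-0.3,0,0.01,0,45],[-0.3,0,0.01,0,45],[-0.3,0,0.01,0,45],[-0.3,0,0.01,0,45],[-0.3,0,0.01,0,45],[-0.3,0,0.01,0,45]]]'
python3 -c "
from h import *
to(-.112,.008,.048)
im,d,K,T=grab('scene'); cv2.imwrite('pics/s2.png',cv2.resize(im[130:330,220:420],(600,600))[:,:,::-1])"
```

```text
t: 5.62
tool_pos: [0.57, 0.1006, 0.0528]
ee_rot: [-3.134, 0.203, -0.003]
wrist_force: [0.8, -0.1, -0.2]
grip_width: 0.0447
finger_force: 0.0
t: 6.28
tool_pos: [0.5209, 0.1068, 0.0501]
ee_rot: [-3.135, 0.203, -0.0]
wrist_force: [0.1, 0.2, -0.3]
grip_width: 0.0449
finger_force: 0.1
t 6.28 pos [0.5209 0.1068 0.0501] own [-0.0405  0.0087] xdir -7.4 tilt [ 0.  0. -1.] F [ 0.1  0.2 -0.3] q [-0.16  0.67 -0.13  1.93  0.15  0.55 -2.09]
shares [-3.57  0.04  0.11]
```

View pics/s2.png

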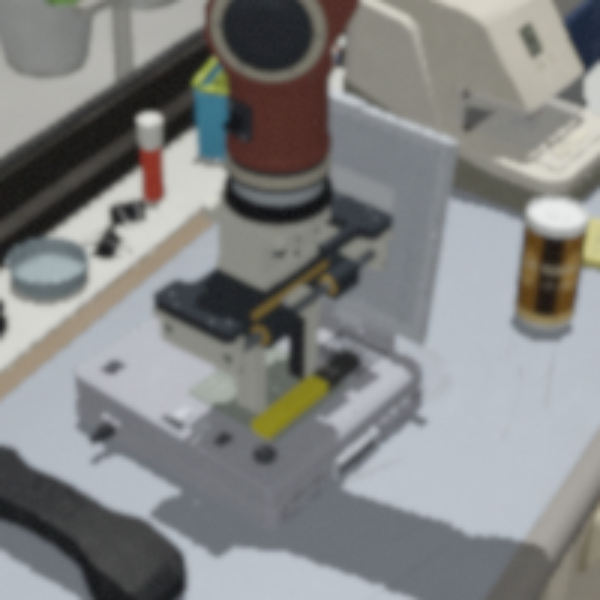

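The highlighter moves squarely, with its left end (260,430) just clear of the knob at (265,455). Continuing.

```bash
python3 -m crank '[[[-0.3,0,0.01,0,45],[-0.3,0.05,0.01,0,45],[-0.3,0.05,0.01,0,45],[-0.3,0,0.01,0,45],[-0.3,0,0.01,0,45],[-0.25,0,0.01,0,45],[-0.25,0,0.01,0,45],[-0.25,0,0.01,0,45]]]'
python3 -m crank '[[[-0.25,0,0.01,0,45],[-0.25,0,0.01,0,45],[-0.25,0,0.01,0,45],[-0.25,0,0.01,0,45],[-0.25,0,0.01,0,45],[-0.2,0,0,0,45],[0,0,0,0,45],[0,0,0,0,45]]]'
python3 -c "
from h import *
to(-.112,.008,.048)
im,d,K,T=grab('scene'); cv2.imwrite('pics/s3.png',cv2.resize(im[130:330,220:420],(600,600))[:,:,::-1])"
```

```text
t: 7.0
tool_pos: [0.4762, 0.1106, 0.0485]
ee_rot: [-3.135, 0.203, -0.0]
wrist_force: [0.9, -0.0, 0.0]
grip_width: 0.0452
finger_force: 0.0
t: 7.67
tool_pos: [0.4479, 0.1144, 0.0476]
ee_rot: [-3.135, 0.202, -0.0]
wrist_force: [-0.3, -0.5, 0.4]
grip_width: 0.0452
finger_force: 0.0
t 7.67 pos [0.4479 0.1144 0.0476] own [-0.1139  0.0068] xdir -7.39 tilt [ 0.  0. -1.] F [-0.3 -0.5  0.4] q [-0.22  0.61 -0.11  2.12  0.15  0.42 -2.15]
shares [ 0.09 -0.06 -0.02]
```

View pics/s3.png

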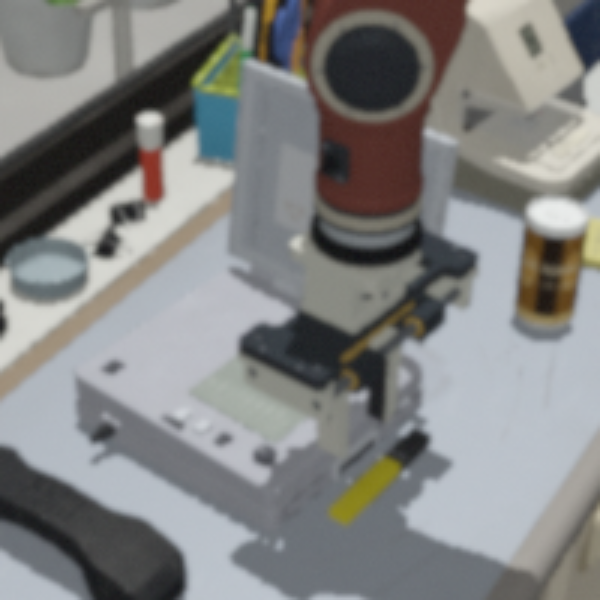

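The highlighter now lies on the desk in front of the set ((340,515)–(420,440) in the crop). Next: up and over to the lid's right side, fingers shut.

```bash
python3 -m crank '[[[0,0,-1,0,0],[0,0,-1,0,0],[0,0,-1,0,0],[0,0,-1,0,0],[0,0,-1,0,0],[0,0,-1,0,0],[0,0,-1,0,0],[0,0,-1,0,0]]]' 10
python3 -m crank '[[[0.3,0,-1,0,0],[0.6,0,-1,0,0],[1,0,-1,0,0],[1,0,-1,0,0],[1,0,-1,0,0],[1,0,-0.2,0,0],[0.6,0,0,0,0],[0,0,0,0,0]]]'
python3 -c "
from h import *
to(0,-.18,.31)"
```

```text
t: 8.38
tool_pos: [0.4481, 0.114, 0.2086]
ee_rot: [-3.135, 0.204, -0.001]
wrist_force: [-0.1, 0.3, -0.4]
grip_width: 0.0011
finger_force: 0.0
t: 9.05
tool_pos: [0.5593, 0.0989, 0.3113]
ee_rot: [3.135, -0.207, 0.003]
wrist_force: [0.2, -0.8, -0.0]
grip_width: 0.0004
finger_force: 0.0
t 9.05 pos [0.5593 0.0989 0.3113] own [-0.0014  0.0058] xdir -7.56 tilt [ 0.002 -0.    -1.   ] F [ 0.2 -0.8 -0. ] q [-0.11  0.41 -0.15  1.52  0.07  1.21 -1.98]
shares [0.1  9.29 0.06]
```

```bash
python3 -m crank '[[[0,1,0,0,0],[0,1,0,0,0],[0,1,0,0,0],[0,1,0,0,0],[0,1,0,0,0],[0,1,0,0,0],[0,1,0,0,0],[0,1,0,0,0]]]'
python3 -m crank '[[[0,1,0,0,0],[0,0.5,0,0,0],[0,0,0.5,0,0],[0,0,1,0,0],[0,0,1,0,0],[0,0,1,0,0],[0,0,1,0,0],[0,0,0.8,0,0]]]'
python3 -m crank '[[[0,0,0,0,0],[0,0,0,0,0]]]'
python3 -c "
from h import *
to(0,-.18,.20)
im,d,K,T=grab('scene'); cv2.imwrite('pics/s4.png',cv2.resize(im[80:330,220:470],(600,600))[:,:,::-1])"
```

```text
t: 9.72
tool_pos: [0.535, -0.0591, 0.3111]
ee_rot: [-3.135, 0.202, 0.002]
wrist_force: [0.5, 0.5, 0.3]
grip_width: 0.0005
finger_force: 0.0
t: 10.38
tool_pos: [0.5313, -0.0873, 0.2039]
ee_rot: [-3.134, 0.201, 0.004]
wrist_force: [-0.5, 0.4, 0.4]
grip_width: 0.0004
finger_force: 0.0
t: 10.55
tool_pos: [0.5318, -0.0875, 0.205]
ee_rot: [-3.134, 0.202, 0.003]
wrist_force: [0.4, 0.8, 1.1]
grip_width: 0.0005
finger_force: 0.0
t 10.55 pos [ 0.5318 -0.0875  0.205 ] own [-0.0047 -0.1827] xdir -7.36 tilt [-0.002  0.001 -1.   ] F [0.4 0.8 1.1] q [ 0.19  0.46 -0.1   1.76  0.06  0.93 -1.63]
shares [ 0.24 -0.13  0.25]
```

View pics/s4.png

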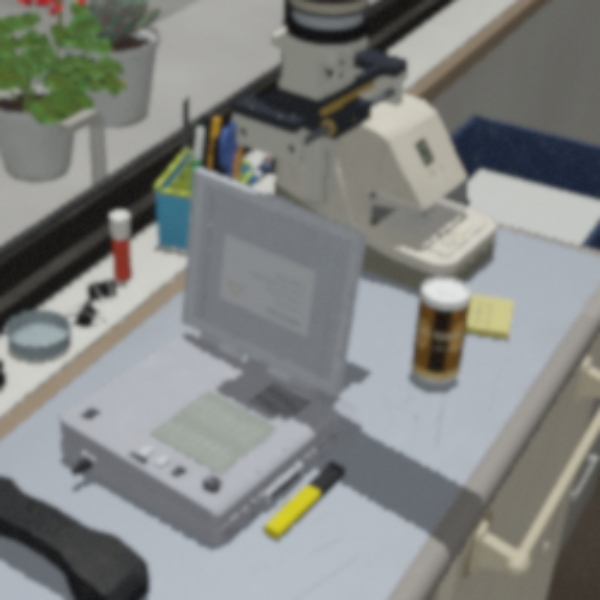

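View: the fingertips are to the right of the upright lid and clear of the tin (440,330). Pushing the lid over along its arc, slowly.

```bash
python3 -m crank '[[[0.1,-0.4,0,0,0],[0.1,-0.4,0,0,0],[0.05,-0.4,0,0,0],[0,-0.4,0,0,0],[0,-0.4,0,0,0],[0,-0.4,0,0,0],[0,-0.4,0,0,0],[0,-0.3,0,0,0]]]'
python3 -m crank '[[[0,-0.4,0.03,0,0],[0,-0.4,0.03,0,0],[0,-0.4,0.03,0,0],[0,-0.4,0.04,0,0],[0,-0.4,0.05,0,0],[0,0,0,0,0]]]'
python3 -c "
from h import *
to(0,-.0825,.2025)
im,d,K,T=grab('scene'); cv2.imwrite('pics/s5.png',cv2.resize(im[80:330,220:470],(600,600))[:,:,::-1])"
```

```text
t: 11.27
tool_pos: [0.5457, -0.0269, 0.2058]
ee_rot: [3.135, -0.202, 0.001]
wrist_force: [-0.2, -1.4, 1.6]
grip_width: 0.0001
finger_force: 0.8
t: 11.77
tool_pos: [0.5506, 0.015, 0.2014]
ee_rot: [-3.133, 0.198, 0.001]
wrist_force: [-0.2, 0.6, 0.1]
grip_width: 0.0002
finger_force: 0.0
t 11.77 pos [0.5506 0.015  0.2014] own [ 0.0007 -0.0785] xdir -7.22 tilt [-0.001  0.002 -1.   ] F [-0.2  0.6  0.1] q [ 0.01  0.48 -0.11  1.74  0.06  0.93 -1.82]
shares [-0.03  0.2  -0.06]
```

View pics/s5.png

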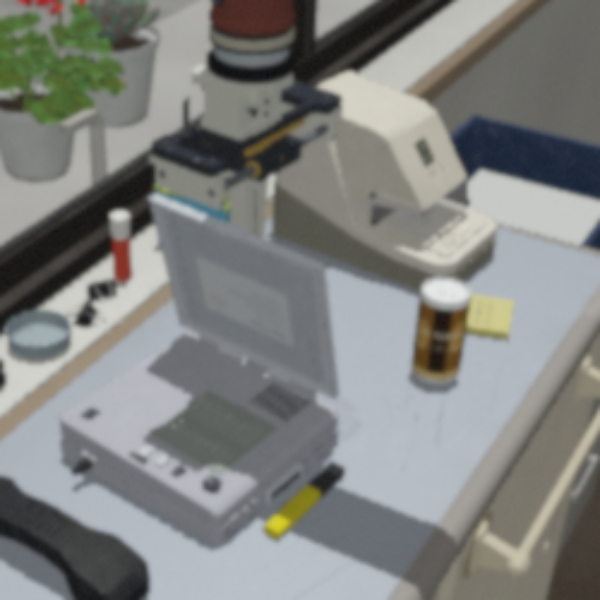

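The lid follows, at about 75°. Continuing along the arc.

```bash
python3 -m crank '[[[0,-0.32,0.12,0,0],[0,-0.32,0.13,0,0],[0,-0.32,0.14,0,0],[0,-0.32,0.14,0,0],[0,-0.32,0.15,0,0],[0,0,0,0,0]]]'
python3 -m crank '[[[0,-0.32,0.2,0,0],[0,-0.32,0.21,0,0],[0,-0.32,0.23,0,0],[0,-0.32,0.24,0,0],[0,-0.32,0.25,0,0],[0,0,0,0,0]]]'
python3 -m crank '[[[0,-0.26,0.28,0,0],[0,-0.26,0.29,0,0],[0,-0.25,0.3,0,0],[0,-0.24,0.31,0,0],[0,-0.24,0.32,0,0],[0,0,0,0,0]]]'
python3 -c "
from h import *
to(0,.0278,.1006)"
```

```text
t: 12.32
tool_pos: [0.5545, 0.0463, 0.1875]
ee_rot: [-3.134, 0.198, 0.002]
wrist_force: [0.1, 0.5, 0.1]
grip_width: 0.0003
finger_force: 0.0
t: 12.82
tool_pos: [0.5582, 0.0779, 0.1643]
ee_rot: [-3.134, 0.199, 0.004]
wrist_force: [0.6, 0.2, -0.8]
grip_width: 0.0005
finger_force: 0.0
t: 13.32
tool_pos: [0.5611, 0.1019, 0.134]
ee_rot: [-3.135, 0.2, 0.004]
wrist_force: [-1.2, -0.4, 0.2]
grip_width: 0.0005
finger_force: 0.0
t 13.32 pos [0.5611 0.1019 0.134 ] own [-0.     0.009] xdir -7.3 tilt [-0.003  0.001 -1.   ] F [-1.2 -0.4  0.2] q [-0.15  0.59 -0.1   1.76  0.08  0.8  -1.99]
shares [ 0.01 -0.94  1.67]
```

```bash
python3 -c "
from h import *
im,d,K,T=grab('scene'); cv2.imwrite('pics/s6.png',cv2.resize(im[80:330,220:470],(600,600))[:,:,::-1])"
```

```text
(no output)
```

View pics/s6.png

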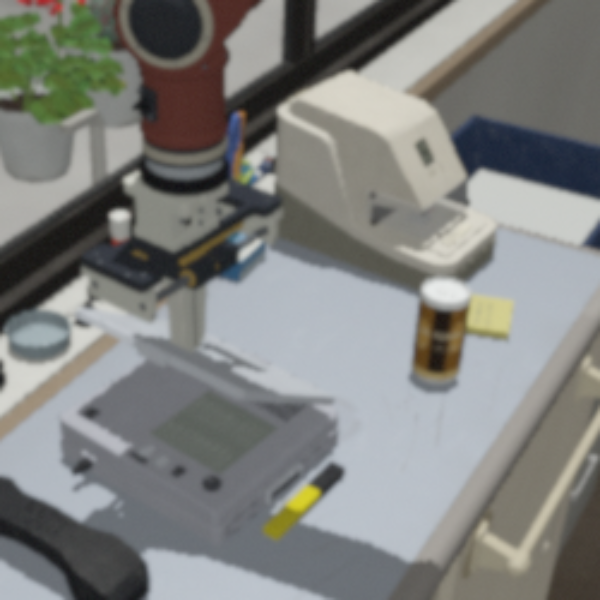

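The lid is at about 30°, with the fingertips resting on its outer face at (185,345). Finishing slowly.

```bash
python3 -m crank '[[[0,-0.18,0.24,0,0],[0,-0.16,0.24,0,0],[0,-0.15,0.24,0,0],[0,-0.14,0.24,0,0],[0,-0.12,0.24,0,0],[0,-0.1,0.24,0,0],[0,-0.1,0.24,0,0]]]'
python3 -m crank '[[[0,-0.05,0.15,0,0],[0,-0.05,0.15,0,0],[0,-0.05,0.15,0,0],[0,-0.05,0.15,0,0],[0,-0.05,0.15,0,0],[0,-0.03,0.15,0,0],[0,0,0.15,0,0],[0,0,0.15,0,0]]]'
python3 -m crank '[[[0,0,0.1,0,0],[0,0,0.1,0,0],[0,0,0.1,0,0],[0,0,0.1,0,0],[0,0,0.1,0,0],[0,0,0,0,0]]]'
python3 -c "
from h import *
to(0,.0345,.062)"
```

```text
t: 13.95
tool_pos: [0.5646, 0.1194, 0.1016]
ee_rot: [-3.135, 0.203, 0.0]
wrist_force: [-0.4, -0.7, 1.7]
grip_width: 0.0001
finger_force: 0.5
t: 14.62
tool_pos: [0.5655, 0.1257, 0.078]
ee_rot: [-3.134, 0.202, -0.001]
wrist_force: [-0.5, 0.1, 1.3]
grip_width: 0.0005
finger_force: 0.5
t: 15.12
tool_pos: [0.5651, 0.1246, 0.0677]
ee_rot: [3.135, -0.203, -0.001]
wrist_force: [-0.6, 0.8, -0.1]
grip_width: 0.0005
finger_force: 0.0
t 15.12 pos [0.5651 0.1246 0.0677] own [0.001 0.032] xdir -7.41 tilt [-0.001 -0.    -1.   ] F [-0.6  0.8 -0.1] q [-0.2   0.69 -0.09  1.79  0.09  0.67 -2.04]
shares [-0.05 -0.12  0.28]
```

```bash
python3 -m crank '[[[0,0,0.08,0,0],[0,0,0.08,0,0],[0,0,0.08,0,0],[0,0,0.08,0,0],[0,0,0,0,0],[0,0,0,0,0]]]'
python3 -m crank '[[[0,0,0.08,0,0],[0,0,0.08,0,0],[0,0,0.06,0,0],[0,0,0,0,0],[0,0,0,0,0]]]'
python3 -c "
from h import *
to(0,.0345,.062)"
```

```text
t: 15.62
tool_pos: [0.5652, 0.1249, 0.0621]
ee_rot: [-3.135, 0.203, -0.0]
wrist_force: [-1.6, 0.5, 5.0]
grip_width: 0.0008
finger_force: 2.1
t: 16.03
tool_pos: [0.5653, 0.1249, 0.0617]
ee_rot: [3.135, -0.203, 0.002]
wrist_force: [-8.0, -1.9, 27.3]
grip_width: 0.0003
finger_force: 13.8
t 16.03 pos [0.5653 0.1249 0.0617] own [0.0012 0.0323] xdir -7.42 tilt [ 0.001 -0.    -1.   ] F [-8.  -1.9 27.3] q [-0.2   0.7  -0.09  1.79  0.09  0.65 -2.04]
shares [-0.06 -0.11 -0.02]
```

The lid is hard on its stop at z = 61.7 mm. Lifting off and checking.

```bash
python3 -m crank '[[[0,0,-0.15,0,0],[0,0,-0.3,0,0],[0,0,-0.8,0,0],[0,0,-1,0,0],[0,0,-1,0,0],[0,0,-1,0,0],[0,0,-1,0,0],[0,0,-1,0,0]]]'
python3 -m crank '[[[1,0,-1,0,0],[1,0,-1,0,0],[1,0,-1,0,0],[1,0,0,0,0],[1,0,0,0,0],[0,0,0,0,0],[0,0,0,0,0]]]'
python3 - <<'E'
from h import *
st()
for n in("scene",):
    im,d,K,T=grab(n); P=cloud(d,K,T); ow=own(P)
    for x in(-.08,-.04,0,.04,.08):
        print(x,[(y,round(float(np.median(P[...,2][(abs(ow[...,0]-x)<.006)&(abs(ow[...,1]-y)<.006)&(P[...,2]>.03)&(P[...,2]<.12)])),4)) for y in(-.08,-.02,.03,.065)])
    cv2.imwrite('pics/s7.png',cv2.resize(im[80:380,180:480],(600,600))[:,:,::-1])
E
```

```text
t: 16.7
tool_pos: [0.565, 0.1244, 0.1827]
ee_rot: [3.134, -0.203, -0.001]
wrist_force: [0.5, 0.1, -0.4]
grip_width: 0.0006
finger_force: 0.0
t: 17.28
tool_pos: [0.6642, 0.1112, 0.2407]
ee_rot: [3.134, -0.205, -0.004]
wrist_force: [-0.6, -0.6, 0.3]
grip_width: 0.0005
finger_force: 0.0
t 17.28 pos [0.6642 0.1112 0.2407] own [0.101  0.0315] xdir -7.48 tilt [-0.002 -0.001 -1.   ] F [-0.6 -0.6  0.3] q [-0.15  0.64 -0.1   1.31  0.06  1.2  -1.95]
-0.08 [(-0.08, 0.0609), (-0.02, 0.0621), (0.03, 0.0616), (0.065, 0.0615)]
-0.04 [(-0.08, 0.0616), (-0.02, 0.0622), (0.03, 0.062), (0.065, 0.0618)]
0 [(-0.08, 0.0616), (-0.02, 0.0637), (0.03, 0.0634), (0.065, 0.0618)]
0.04 [(-0.08, 0.0621), (-0.02, 0.0631), (0.03, 0.0635), (0.065, 0.062)]
0.08 [(-0.08, 0.062), (-0.02, 0.0627), (0.03, 0.0627), (0.065, 0.0621)]
```

View pics/s7.png

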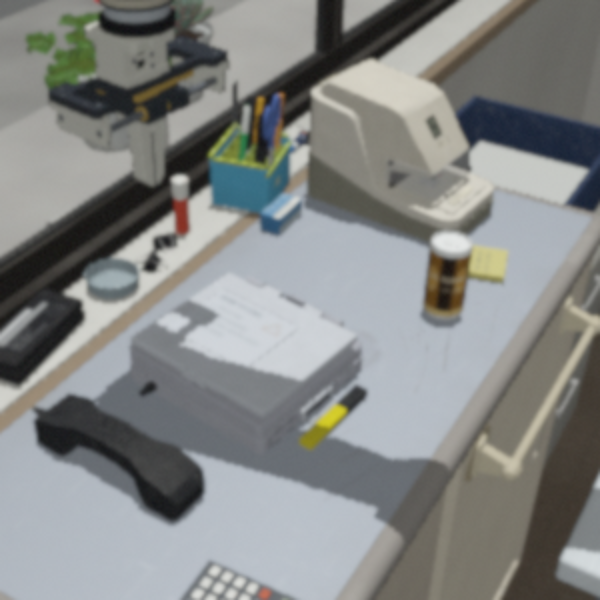

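The lid is shut and flat at 62 mm all over. The highlighter is on the desk at (335,418) and everything else is where it was.

```bash
python3 -c "
from plant import r
print(r.finish_job())"
```

```text
the job is handed in; nothing more can be done
None
```

The highlighter was pushed off the set's front edge onto the desk, then the lid was closed slowly and fully (flat at about 62 mm); the last press reached 27 N, the other items look undisturbed in the final picture, and the job was handed in after about 17 s.

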